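# Dispense one polishing tablet

### The arm

A 6-joint arm with a two-finger parallel gripper is mounted at the origin on a cart in front of the work surface, level with it; the furniture and walls round the work are solid. World frame = base frame: x ahead of the robot, y to its left, z up, the work surface at z = 0. Lengths are in m, angles in degrees, forces in N, time in s.
With the tool pointing down it reaches from about 0.4 to 0.825 m from the base axis. Payload 7 kg.
Tool frame: the origin (TCP) lies on the front face of the gripper's body, between the roots of the fingers; the fingertips stand 66 mm ahead of it and the grasp point (between the pads) lies 47 mm ahead of it (nose_length is the distance from the TCP to the fingertips, in m); y points along the fingers, z is the direction in which the jaws open and shut, and the axes are right-handed (so a half turn about y gives the same grasp; the last joint's range is limited). The gripper opens to 88 mm and grips with 3 to 60 N. Pads are 19 mm wide; open, the fingers measure 130 mm over their backs; the gripper's body (78 mm by 193 mm) begins 47 mm behind the grasp point.
Start: joints at [89.96, 20.546, 0.682, 0, -70.136, -16.507], TCP at [0.192, 0.647, 0.292] pointing down, gripper open.
Joint ranges: [-176.03, 176.03], [-82.01, 121.73], [-58.28, 71.71], [-173.87, 95.51], [-174.79, -0.11], [-173.66, 173.66]. Speed limits (degrees/s): [136.94, 136.94, 172.46, 180, 180, 180].

### API

Orientations are given as [roll, pitch, yaw] about the fixed x, y, z axes, in that order (R = Rz(yaw) Ry(pitch) Rx(roll)).
In Python, from plant import get_state, capture, close_job, nose_length gives the robot as it stands.
- The arm moves only by the tool apply_moves, never from a script. Its argument "rows" is a list of rows, each a list of 2 entries, a list of its own where there are three numbers: the shift along the tool's x, y, z in m, then the turn about the tool's y in degrees. In form: [[[tx, ty, tz], yaw], ...]. A call has 1 to 20 rows; each row is the pose to reach, as a shift and turn from the pose commanded when the call began, along the tool's axes at that moment; what a row does not reach only later rows make up. A row lasts 1/8 s, in which the tool goes at most 62.5 mm and 10.7 degrees, less where a joint would pass 70% of its speed; a pose out of reach is approached as far as the arm can. A call with a gripper value outside its range is refused whole. "gripper" is the opening, from 0 (shut) to 1 (fully open), set as the call begins (left out, the last holds). The fingers move at their own pace and stop on an object; "grip_force" is the grip in N (left out, the last holds). Time passes only in rows, so rows that repeat a pose let the fingers close. It gives the time, the measured TCP pose, the force and the opening at its end, in the units of the state.
- get_state(): the state, without advancing time (a new reading comes with each control period).
- capture(name): name is "side" or "top" or "wrist"; returns a dict with "pixels" (384x512x3 uint8, blue, green, red), "z_map" (384x512 float32, m along the optical axis (not along the pixel's ray), 0 where there is no reading), "intrinsics" (3x3 intrinsics, pixels), "rvec" (rotation vector, rad) and "tvec" (3), from world to camera coordinates, as OpenCV has them; the wrist camera has in their place "mount" (4x4, takes a point from camera to tool coordinates, whose origin is the TCP and whose axes are the tool frame's). Camera axes: x right, y down, z forward; pixel columns grow to the right and rows downward; lengths in m; the calibration is good to about 2 mm. The wrist camera is an equidistant fisheye: a pixel r from the principal point sees the ray r / f radians off the axis. A picture is of the moment at which its call begins: read the wrist's pose just before it.
- close_job(): hands the job in, once; it reports no verdict.
The state is a dict: "time_s": time; "joints": joint angles; "qd": joint speeds; "joint_torque": joint torques, N m; "tcp_pos": TCP position; "eef_rot": TCP orientation; "contact_force": force on the tool from outside, world axes, zero at the start; "moment": the same for the moment, N m; "gripper_width": finger opening in m.
Only numpy, scipy, OpenCV 4.12 (cv2) and the standard library are available. Lean on these libraries where they do the work, as an engineer would, in place of code of your own. Each camera call takes 0.05 s, during which the arm holds its last target.

### The job

Press the red plunger of the tablet dispenser all the way down once and let it come back up, so that a single blue polishing tablet is pushed out of the outlet. Then push that tablet along the table with the fingertips until it lies wholly on the green spot, never picking it up. Leave the other tablets in the magazine and everything else where it stands.

Things in the scene. Friction and masses are not known exactly. Their poses are not given: they have to be found in the camera images.
- dispenser: grey tablet dispenser screwed to the table, 114 x 42 mm (70 mm over its low screw lugs). Origin on the table, on the axis of the upright square magazine (42 mm tall, 42 x 42 mm outside, open on top, slot in front). Outlet (12 mm high) in the front face, 21 mm from the origin along own -x, roughly towards the robot. Behind, to own x = +93 mm, a housing 36 mm high carries the plunger. z up
- outlet (a point): point on the table 58 mm in front of the dispenser's origin (own -x), where the tablet's centre comes to lie, or a little farther out. The stack stands on the table itself: a full press drives a steel shuttle 8.5 mm thick out of the outlet, which pushes the lowest tablet along the table; on release the shuttle draws back and the stack drops down
- plunger_top (a point): centre of the flat top of the plunger's round red cap (22 mm in diameter, 8 mm thick), 72 mm above the table when up and 58 mm behind the dispenser's origin along own +x
- plunger (a joint): plunger travel downward in m: 0 up, 0.020 fully down (stop). Springs back by itself when let go. Takes about 4 N to start and about 7 to 10 N fully down at a slow press; the shuttle moves 3 times as far as the plunger. Pressing it again would push out a second tablet.
- tablet_1: the lowest of three equal blue round polishing tablets, the one that comes out; 32 mm in diameter, 10 mm thick, about 18 g, lying flat. Origin at the centre of its underside, z up
- tablet_2: the middle tablet of the stack; the same, stays in the magazine. Origin at the centre of its underside
- tablet_3: top tablet; the same, stays in the magazine
- green_spot: flat round green mark on the table, 64 mm in diameter, flush (no step to climb); origin at its centre. To the left or the right of the outlet, about 90 mm from where the tablet comes out; the place varies
- yellow_spot: the same in yellow, on the other side of the outlet; not the place for this tablet
- vial_1: corked glass vial, 19 mm in diameter, 48 mm tall, standing loose between the robot and the work; origin at its underside
- vial_2: the same kind of vial, standing loose behind the work on the right
- glue_bottle: small white bottle with a red spout, 34 mm in diameter, 86 mm tall, standing loose behind the dispenser; origin at its underside
- amber_lump: brown raw amber lump, 28 x 36 x 17 mm, loose between the robot and the work; origin at its underside
- needle_stand: round cork stand with needles, 40 mm in diameter, 46 mm tall, loose on the left of the work; origin at its underside

How it is judged:
By the outcome, as a careful person would: the job done as asked, in the order asked, and still so for the second after the job is handed in, with the robot touching nothing.
It also fails if it takes over 48 s, if anything falls off the work surface, if the arm or the gripper's body presses on something with over 40 N, if the wrist force passes 120 N, or if a joint passes its speed limit or range.

## Working session

There is one attempt and no reset: what is moved stays moved. The work goes in short steps, Python scripts to look and compute and a tool call to move; the robot and the scene stay as the last step left them, time stands still between calls to the robot, and variables do not carry over. Pictures are saved under pics/ and viewed, and the job is handed in when it is done.

Besides the shell and the picture viewer there is one more tool, called after "Request:" by a JSON object that holds its "op" and its "data". apply_moves: Moves the arm, as the interface text tells. Its arguments: {"type":"object","properties":{"rows":{"type":"array"},"gripper":{"type":"number"},"grip_force":{"type":"number"}},"required":["rows"]}

```bash
mkdir -p pics
python3 - <<'E'
from plant import *
import cv2,numpy as np,pickle
s=get_state();print(s, nose_length() if callable(nose_length) else nose_length)
for n in("top","side"):
    c=capture(n);cv2.imwrite(f"pics/{n}0.png",c["pixels"]);pickle.dump(c,open(n+"0.pkl","wb"));print(n,c["intrinsics"],c["rvec"],c["tvec"])
E
```

```text
{'time_s': 0.0, 'joints': array([ 8.99594471e+01,  2.05893324e+01,  6.33136875e-01, -2.07060700e-02,
       -7.01359813e+01, -1.65064353e+01]), 'qd': array([-0.0204433 , -0.02121452,  0.00579271, -0.07571686, -0.07134774,
        0.04958557]), 'joint_torque': array([ 1.37433013e-03, -5.82713664e+01,  2.93049073e+01,  6.99698567e+00,
        6.95427079e-03, -1.62337628e-04]), 'tcp_pos': array([0.19215154, 0.64666354, 0.29123966]), 'eef_rot': array([-8.99060911e+01,  7.52921960e-03,  1.63445967e+02]), 'contact_force': array([ 0.093824  , -0.34719451,  0.43707167]), 'moment': array([-0.06100683, -0.00647682, -0.02059773]), 'gripper_width': 0.0879174334795506} 0.0656
top [[385.86016722   0.         255.79044556]
 [  0.         385.86016722 190.71772875]
 [  0.           0.           1.        ]] [ 2.14945978 -2.14541773  0.09760168] [-0.05239778  0.57519956  0.84674118]
side [[460.9925819    0.         254.48957133]
 [  0.         460.9925819  191.9910878 ]
 [  0.           0.           1.        ]] [ 1.60556981  2.04503009 -0.73225633] [ 0.18140281 -0.34353762  1.5316    ]
```

View pics/top0.png

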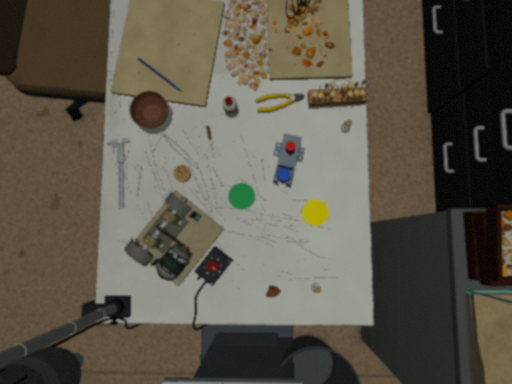

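View pics/side0.png

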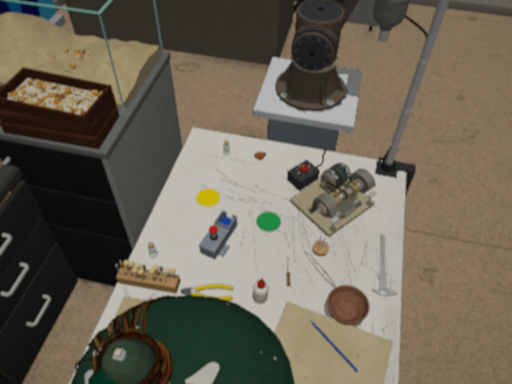

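The top view is oriented with world x up and y to the left. The dispenser is at about (288,158), its plunger cap at (290,147), the blue stack at (285,175), green at (242,196) on the left and yellow at (315,212) on the right. Next I measure these.

```bash
cat > h.py <<'E'
import cv2,numpy as np,pickle
def pt(c,u,v,z):
    K=c["intrinsics"];R=cv2.Rodrigues(np.array(c["rvec"]))[0];t=np.array(c["tvec"]).ravel()
    d=R.T@np.linalg.inv(K)@[u,v,1];o=-R.T@t
    return o+d*(z-o[2])/d[2]
def cloud(c):
    K=c["intrinsics"];R=cv2.Rodrigues(np.array(c["rvec"]))[0];t=np.array(c["tvec"]).ravel()
    v,u=np.mgrid[:384,:512];Z=c["z_map"]
    P=np.stack([(u-K[0,2])/K[0,0]*Z,(v-K[1,2])/K[1,1]*Z,Z],-1)
    return (P-t)@R
def blobs(c,lo,hi,z,amin=15,roi=None):
    h=cv2.cvtColor(c["pixels"],cv2.COLOR_BGR2HSV);m=cv2.inRange(h,lo,hi)
    n,l,s,ce=cv2.connectedComponentsWithStats(m)
    return [(ce[i].round(1),s[i,4],pt(c,*ce[i],z).round(4)) for i in range(1,n) if s[i,4]>=amin]
E
python3 - <<'E'
from h import *
for n in("top","side"):
    c=pickle.load(open(n+"0.pkl","rb"));print(n)
    for nm,lo,hi,z in(("green",(50,120,60),(85,255,255),0),("yellow",(25,150,120),(34,255,255),0),("red",(0,190,120),(6,255,255),.072),("blue",(105,150,80),(125,255,255),.03)):
        for b in blobs(c,lo,hi,z):print(nm,*b)
c=pickle.load(open("top0.pkl","rb"));P=cloud(c)
m=(P[...,2]>.008)&(P[...,0]>.25)&(P[...,0]<.9)&(abs(P[...,1])<.45)
n,l,s,ce=cv2.connectedComponentsWithStats(m.astype('u1'))
for i in range(1,n):
    if s[i,4]>6:
        q=P[l==i];print(ce[i].round(),s[i,4],q.mean(0).round(3),q.min(0).round(3),q.max(0).round(3))
roi=c["pixels"][110:230,200:360];cv2.imwrite("pics/z.png",cv2.resize(roi,None,fx=5,fy=5,interpolation=cv2.INTER_CUBIC))
E
```

```text
top
green [241.2 195.8] 492 [ 0.5671 -0.0159  0.    ]
yellow [272.7  95.9] 73 [ 0.8118 -0.0908  0.    ]
yellow [274.5 106.4] 78 [ 0.7853 -0.0951  0.    ]
yellow [314.8 212. ] 523 [ 0.529  -0.1889  0.    ]
red [290.1 146. ] 44 [ 0.6699 -0.1276  0.072 ]
blue [283.4 174.2] 140 [ 0.614  -0.1145  0.03  ]
side
green [268.1 221.2] 321 [ 0.5678 -0.0155  0.    ]
yellow [207.6 197.2] 294 [ 0.5294 -0.1884  0.    ]
yellow [213.5 286.6] 91 [ 0.7796 -0.0972  0.    ]
yellow [196.2 294.4] 19 [ 0.8077 -0.1294  0.    ]
yellow [225.7 298.2] 30 [ 0.8008 -0.0624  0.    ]
red [212.9 229.4] 36 [ 0.6747 -0.1262  0.072 ]
red [260.9 284. ] 23 [0.7861 0.0136 0.072 ]
blue [225.  220.4] 60 [ 0.6133 -0.1158  0.03  ]
[291.  69.] 2401 [ 0.872 -0.135  0.02 ] [ 0.471 -0.281  0.008] [0.9   0.027 0.907]
[161.  85.] 4789 [0.832 0.176 0.026] [ 0.471 -0.076  0.008] [0.9   0.304 0.907]
[252.  59.] 12 [ 0.862 -0.044  0.093] [ 0.471 -0.076  0.015] [ 0.9   -0.036  0.907]
[266.  70.] 9 [ 0.87  -0.075  0.019] [ 0.866 -0.077  0.017] [ 0.874 -0.072  0.022]
[338.  94.] 1160 [ 0.798 -0.241  0.045] [ 0.471 -0.312  0.008] [ 0.824 -0.
[... 357 characters left out ...]
7 0.175 0.009] [0.713 0.168 0.008] [0.722 0.18  0.011]
[287. 158.] 873 [ 0.649 -0.122  0.041] [ 0.471 -0.155  0.008] [ 0.71  -0.076  0.907]
[118. 156.] 7 [0.661 0.279 0.009] [0.657 0.275 0.008] [0.664 0.282 0.01 ]
[181. 172.] 219 [0.62  0.123 0.021] [ 0.471 -0.076  0.01 ] [0.641 0.145 0.907]
[174. 238.] 5033 [0.468 0.129 0.051] [ 0.361 -0.076  0.009] [0.579 0.236 0.907]
[212. 267.] 878 [0.405 0.045 0.044] [ 0.336 -0.076  0.008] [0.471 0.087 0.907]
[316. 288.] 77 [ 0.362 -0.182  0.05 ] [ 0.351 -0.194  0.009] [ 0.471 -0.076  0.907]
[272. 292.] 115 [ 0.351 -0.088  0.029] [ 0.338 -0.104  0.009] [ 0.471 -0.075  0.907]
[ 58. 347.] 4988 [0.327 0.206 0.347] [ 0.273 -0.076  0.008] [0.471 0.342 0.907]
```

View pics/z.png

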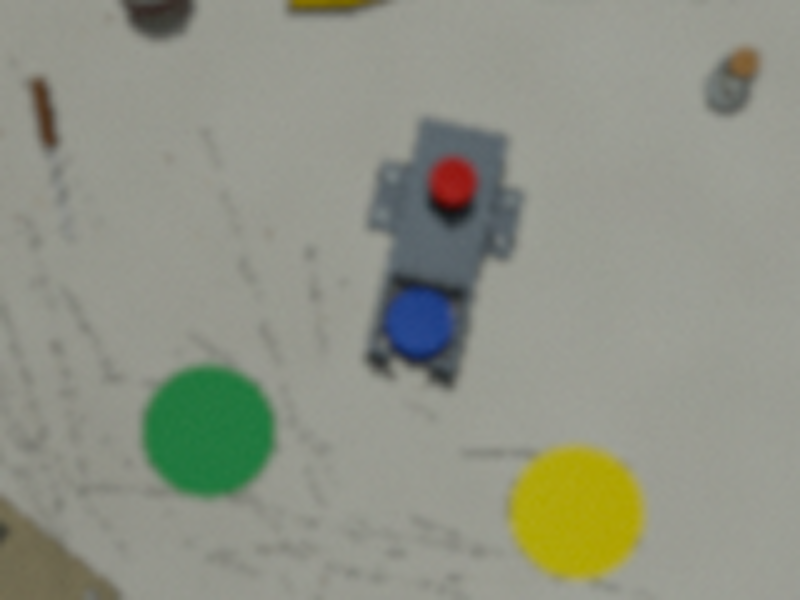

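Run:
```python
from h import *
from plant import *
s=get_state();print(s['time_s'])
w=capture("wrist");cv2.imwrite("pics/w0.png",w["pixels"]);print(w["mount"],w["intrinsics"])
for n in("top","side"):
    c=pickle.load(open(n+"0.pkl","rb"));P=cloud(c)
    for p in [(0.192,.647,.292),(0.192,.647,.5),(.33,.28,0),(0,0,0),(0,0,.3)]:
        print(n,p,cv2.projectPoints(np.array(p,float),np.array(c["rvec"]),np.array(c["tvec"]),c["intrinsics"],None)[0].ravel().round())
    L=[(20,360),(60,335),(90,320),(118,305),(20,340),(60,370)] if n=="top" else [(392,165),(400,140),(415,95),(430,55),(440,20),(445,3),(390,15),(383,35),(405,10),(330,40),(350,3),(320,15)]
    for u,v in L:print(n,u,v,P[v,u].round(3))
c=pickle.load(open("top0.pkl","rb"));P=cloud(c)
# max heights in region
ok=c["z_map"]>0
for x0,x1,y0,y1 in[(.48,.64,-.3,-.17),(.48,.64,-.17,-.08),(.48,.64,-.08,.06),(.5,.6,0,.06),(.35,.6,.0,.25),(.6,.85,-.3,.1)]:
    m=ok&(P[...,0]>x0)&(P[...,0]<x1)&(P[...,1]>y0)&(P[...,1]<y1);print(x0,x1,y0,y1,P[m][:,2].max())
c=pickle.load(open("side0.pkl","rb"));cv2.imwrite("pics/s_z.png",cv2.resize(c["pixels"][0:190,240:460],None,fx=3,fy=3,interpolation=cv2.INTER_CUBIC))
```

```text
0.1
[[-4.01383745e-04  9.61747016e-01  2.73938891e-01 -7.37064085e-02]
 [-3.48499729e-04 -2.73939031e-01  9.61746997e-01 -9.18469966e-02]
 [ 9.99999859e-01  2.90561982e-04  4.45123249e-04  3.91641873e-04]
 [ 0.00000000e+00  0.00000000e+00  0.00000000e+00  1.00000000e+00]] [[297.31863964   0.         258.67160548]
 [  0.         297.31863964 195.49535086]
 [  0.           0.           1.        ]]
top (0.192, 0.647, 0.292) [-201.  417.]
top (0.192, 0.647, 0.5) [-447.  512.]
top (0.33, 0.28, 0) [113. 298.]
top (0, 0, 0) [232. 453.]
top (0, 0, 0.3) [213. 570.]
top 20 360 [0.349 0.17  0.512]
top 60 335 [0.313 0.256 0.272]
top 90 320 [0.315 0.256 0.167]
top 118 305 [0.32  0.253 0.038]
top 20 340 [ 0.039  0.953 -0.739]
top 60 370 [0.332 0.14  0.491]
side (0.192, 0.647, 0.292) [578.  79.]
side (0.192, 0.647, 0.5) [634.  -5.]
side (0.33, 0.28, 0) [390. 175.]
side (0, 0, 0) [309.  89.]
side (0, 0, 0.3) [320.   2.]
side 392 165 [0.328 0.277 0.039]
side 400 140 [-0.662  0.461 -0.733]
side 415 95 [0.318 0.275 0.268]
side 430 55 [-1.516  0.623 -0.732]
side 440 20 [0.323 0.271 0.461]
side 445 3 [0.321 0.27  0.496]
side 390 15 [0.347 0.17  0.47 ]
side 383 35 [0.325 0.168 0.412]
side 405 10 [0.33  0.197 0.476]
side 330 40 [0.094 0.047 0.244]
side 350 3 [-0.082  0.081  0.267]
side 320 15 [0.04  0.007 0.283]
0.48 0.64 -0.3 -0.17 0.006748030102918037
0.48 0.64 -0.17 -0.08 0.04617660989002379
0.48 0.64 -0.08 0.06 0.020034063316695272
0.5 0.6 0 0.06 0.01777088903244085
0.35 0.6 0.0 0.25 0.10432996117044155
0.6 0.85 -0.3 0.1 0.08741977023617634
```

View pics/w0.png

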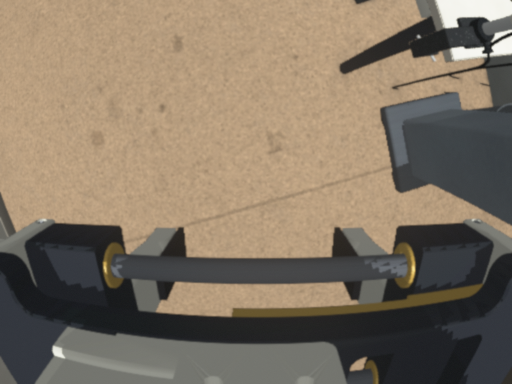

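View pics/s_z.png

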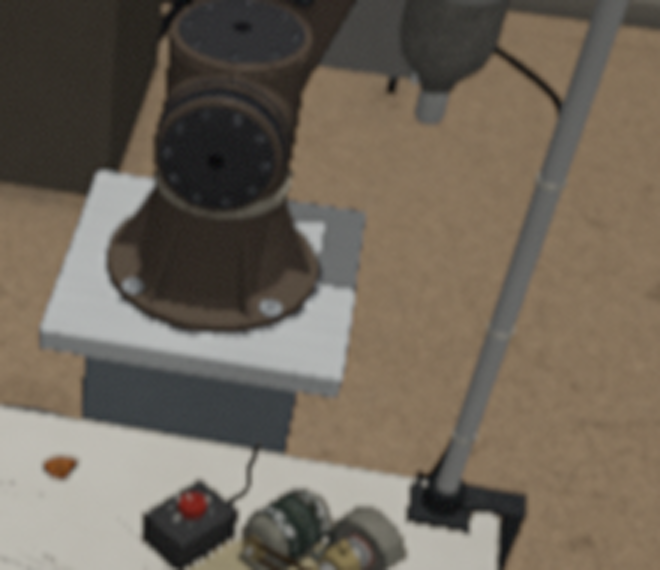

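A tall stand pole at about (0.32, 0.27) stands between the arm and the work, with a flex-shaft motor hanging at about (0.34, 0.17, 0.45+). I need its height before swinging across, so I raise the arm and look.

Request:
{"op": "apply_moves", "data": {"rows": [[[0,-0.05,0],0],[[0,-0.1,0],0],[[0,-0.15,0],0],[[0,-0.2,0],0],[[0,-0.25,0],0],[[0,-0.3,0],0],[[0,-0.3,0],0]]}}

```text
time_s: 1.02
tcp_pos: [0.1927, 0.647, 0.5966]
eef_rot: [-90.4, -0.0, 163.4]
contact_force: [0.1, 0.3, 0.5]
gripper_width: 0.0879
```

Run:
```python
from h import *
from plant import *
s=get_state();print({k:np.round(v,4) for k,v in s.items()})
w=capture("wrist");pickle.dump((s,w),open("w1.pkl","wb"));cv2.imwrite("pics/w1.png",w["pixels"])
c=capture("side");cv2.imwrite("pics/side1.png",c["pixels"])
```

```text
{'time_s': np.float64(1.025), 'joints': array([ 8.995470e+01,  1.986740e+01,  3.798970e+01,  7.290000e-02,
       -1.077261e+02, -1.650720e+01]), 'qd': array([ 0.1012,  0.967 , -6.1995, -1.7272,  3.0917, -0.0418]), 'joint_torque': array([ 9.95000e-02, -5.73798e+01,  3.10258e+01,  7.37620e+00,
       -6.74300e-01, -1.10000e-03]), 'tcp_pos': array([0.1927, 0.647 , 0.5966]), 'eef_rot': array([-9.039960e+01, -4.620000e-02,  1.634252e+02]), 'contact_force': array([0.0797, 0.3374, 0.5064]), 'moment': array([-0.0675,  0.0444,  0.0396]), 'gripper_width': np.float64(0.0879)}
```

View pics/w1.png

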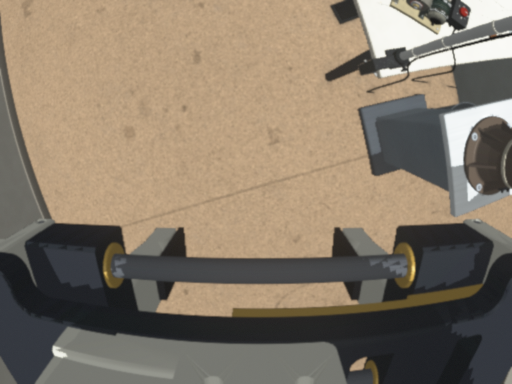

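View pics/side1.png

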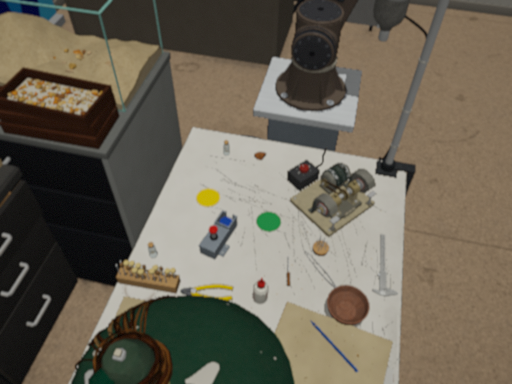

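```bash
cat >> h.py <<'E'
from scipy.spatial.transform import Rotation as Ro
def wray(s,w,u,v):
    K=w["intrinsics"];x=(u-K[0,2])/K[0,0];y=(v-K[1,2])/K[1,1];r=np.hypot(x,y)
    d=np.array([np.sin(r)*x/r,np.sin(r)*y/r,np.cos(r)]);M=np.array(w["mount"])
    R=Ro.from_euler('xyz',s['eef_rot'],degrees=True).as_matrix()
    return R@M[:3,3]+s['tcp_pos'],R@M[:3,:3]@d
def wpt(s,w,u,v,z):
    o,d=wray(s,w,u,v);return o+d*(z-o[2])/d[2]
def wproj(s,w,p):
    M=np.array(w["mount"]);R=Ro.from_euler('xyz',s['eef_rot'],degrees=True).as_matrix()
    q=M[:3,:3].T@(R.T@(np.array(p)-s['tcp_pos'])-M[:3,3]);th=np.arctan2(np.hypot(q[0],q[1]),q[2]);ph=np.arctan2(q[1],q[0])
    K=w["intrinsics"];return np.array([K[0,2]+K[0,0]*th*np.cos(ph),K[1,2]+K[1,1]*th*np.sin(ph)])
E
python3 - <<'E'
from h import *
s,w=pickle.load(open("w1.pkl","rb"))
for z in(0,.2,.4,.5,.6,.7,.8):print(z,wproj(s,w,(.32,.272,z)).round())
o,d=wray(s,w,510,25);print(o,d)
K=w["intrinsics"]
Z=w["z_map"]
for u,v in[(410,50),(440,42),(470,32),(490,27),(508,23),(508,145),(490,150)]:
    o,d=wray(s,w,u,v);ax=wray(s,w,K[0,2]+.01,K[1,2])[1];print(u,v,(o+d*Z[v,u]/(d@ax)).round(3))
cv2.imwrite("pics/w1z.png",cv2.resize(w["pixels"][0:230,312:],None,fx=4,fy=4-1.5))
E
```

```text
0 [393.  56.]
0.2 [437.  41.]
0.4 [512.  18.]
0.5 [569.   4.]
0.6 [642. -10.]
0.7 [727. -16.]
0.8 [814.  -8.]
[0.26310956 0.62494378 0.68837854] [ 0.10394479 -0.7628035  -0.6382212 ]
410 50 [0.321 0.272 0.091]
440 42 [0.316 0.274 0.213]
470 32 [0.317 0.275 0.305]
490 27 [0.315 0.275 0.354]
508 23 [0.314 0.276 0.393]
508 145 [0.058 0.042 0.121]
490 150 [0.04  0.06  0.064]
```

View pics/w1z.png

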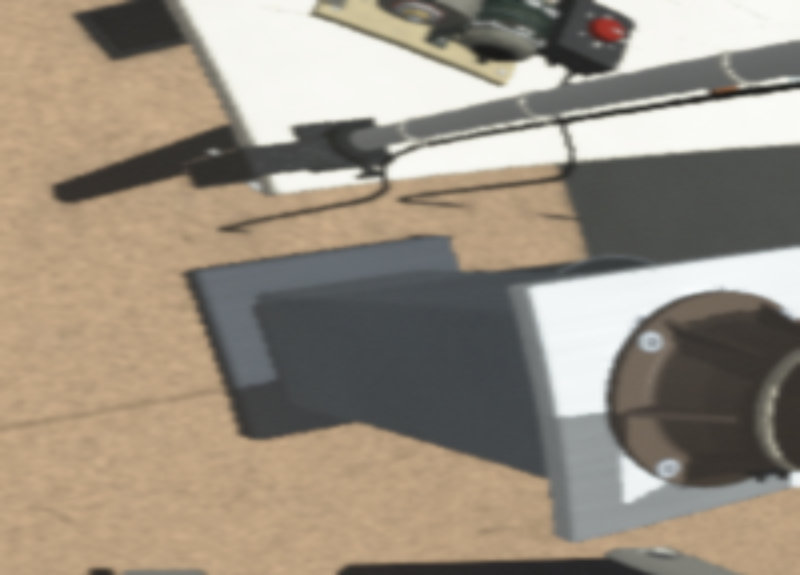

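Request:
{"op": "apply_moves", "data": {"rows": [[[0,-0.05,0],0],[[0,-0.1,0],0],[[0,-0.15,0],0],[[0,-0.18,0],0],[[0,-0.18,0],0]]}}

```text
time_s: 1.75
tcp_pos: [0.185, 0.6229, 0.7435]
eef_rot: [-91.7, 0.2, 163.4]
contact_force: [0.6, -0.7, 0.5]
gripper_width: 0.0874
```

Run:
```python
from h import *
from plant import *
s=get_state();print({k:np.round(v,4) for k,v in s.items()})
w=capture("wrist");pickle.dump((s,w),open("w2.pkl","wb"));cv2.imwrite("pics/w2.png",w["pixels"])
for z in(.4,.5,.6,.7,.8):print(z,wproj(s,w,(.32,.275,z)).round())
```

```text
{'time_s': np.float64(1.75), 'joints': array([  90.9904,   27.7101,   71.7081,    0.9843, -132.4038,  -16.8635]), 'qd': array([-0.4141,  0.0103, -0.0487, -0.7908,  0.2897,  0.0822]), 'joint_torque': array([ 6.23700e-01, -5.56083e+01,  2.05516e+01,  5.00300e+00,
        5.32000e-02, -2.20000e-02]), 'tcp_pos': array([0.185 , 0.6229, 0.7435]), 'eef_rot': array([-91.7351,   0.214 , 163.4498]), 'contact_force': array([ 0.6445, -0.7049,  0.5067]), 'moment': array([-0.1098,  0.0012, -0.0227]), 'gripper_width': np.float64(0.0874)}
0.4 [445.  34.]
0.5 [481.  20.]
0.6 [531.   4.]
0.7 [598. -15.]
0.8 [683. -31.]
```

View pics/w2.png

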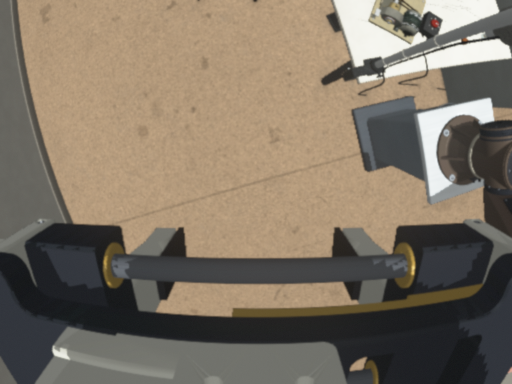

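```bash
cat > kin.py <<'E'
import numpy as np
from scipy.optimize import least_squares
D=np.radians
def fk(p,q):
    a,L2,L3,e,z0,lt,lat=p
    j1,j2,j3,j4,j5,j6=[D(x) for x in q]
    el=j3-j2
    f=a+L2*np.sin(j2)+L3*np.cos(el)-e*np.sin(el)+lt*np.cos(el+j5)
    z=z0+L2*np.cos(j2)+L3*np.sin(el)+e*np.cos(el)+lt*np.sin(el+j5)
    return np.array([f*np.cos(j1)+lat*np.sin(j1),f*np.sin(j1)-lat*np.cos(j1),z])
E
python3 - <<'E'
from kin import *
Q=[[89.9594,20.5893,.6331,0,-70.136,-16.5],[89.9547,19.8674,37.9897,0,-107.726,-16.5],[90.9904,27.7101,71.7081,0,-132.404,-16.8]]
X=[[.19215,.64666,.29124],[.1927,.647,.5966],[.185,.6229,.7435]]
for e0 in(0,):
  pr=np.array([0,.45,.45,0,.35,.2,.192])
  r=least_squares(lambda p:np.r_[np.concatenate([fk(p,q)-x for q,x in zip(Q,X)]),(p-pr)*np.array([.003,.003,.003,.01,.003,.003,.0])],pr)
  print(r.x.round(4),r.fun.round(5))
E
```

```text
[0.0075 0.5762 0.4648 0.0008 0.2788 0.3691 0.1932] [ 1.51e-03 -1.20e-04 -8.00e-05  1.02e-03  2.10e-04  2.70e-04 -2.53e-03
 -1.30e-04 -1.90e-04  2.00e-05  3.80e-04  4.00e-05  1.00e-05 -2.10e-04
  5.10e-04  0.00e+00]
```

Request:
{"op": "apply_moves", "data": {"rows": [[[-0.015,0,0.05],0],[[-0.03,0,0.1],0],[[-0.046,-0.02,0.153],0],[[-0.046,-0.03,0.153],0],[[-0.046,-0.03,0.153],0]]}}

```text
time_s: 2.42
tcp_pos: [0.1853, 0.4622, 0.7692]
eef_rot: [-91.7, 0.2, 163.5]
contact_force: [-0.8, 0.5, -0.2]
gripper_width: 0.0874
```

Run:
```python
from h import *
from plant import *
s=get_state();print({k:np.round(v,4) for k,v in s.items() if k in('time_s','joints','tcp_pos','eef_rot','contact_force')})
w=capture("wrist");pickle.dump((s,w),open("w3.pkl","wb"));cv2.imwrite("pics/w3.png",w["pixels"])
for z in(.4,.5,.6,.7,.8):print(z,wproj(s,w,(.32,.275,z)).round())
for n in("top","side"):
    c=pickle.load(open(n+"0.pkl","rb"));P=cloud(c);ok=c["z_map"]>0
    m=ok&(P[...,2]>.38)&(P[...,0]>.15)&(P[...,0]<.6)&(P[...,1]>.05)&(P[...,1]<.245)
    q=P[m];print(n,len(q),q.min(0),q.max(0)) if len(q) else 0
    m=ok&(P[...,2]>.3)&(P[...,1]<-.2)&(P[...,0]<.9);q=P[m];print(n,len(q),len(q) and (q.min(0),q.max(0)))
```

```text
{'time_s': np.float64(2.425), 'joints': array([  91.2636,    8.1856,   46.1215,    0.8399, -126.3808,  -17.2969]), 'tcp_pos': array([0.1853, 0.4622, 0.7692]), 'eef_rot': array([-91.6846,   0.1693, 163.4569]), 'contact_force': array([-0.8004,  0.5253, -0.23  ])}
0.4 [355.  49.]
0.5 [377.  34.]
0.6 [412.  11.]
0.7 [473. -26.]
0.8 [582. -83.]
top 2483 [0.30561177 0.13354481 0.39838101] [0.34956746 0.18295048 0.56272857]
top 0 0
side 1019 [0.29503592 0.13457902 0.39775482] [0.35213751 0.24440614 0.5042307 ]
side 319 (array([ 0.30676578, -0.71261934,  0.30010174]), array([ 0.37249375, -0.47112636,  0.39750503]))
```

View pics/w3.png

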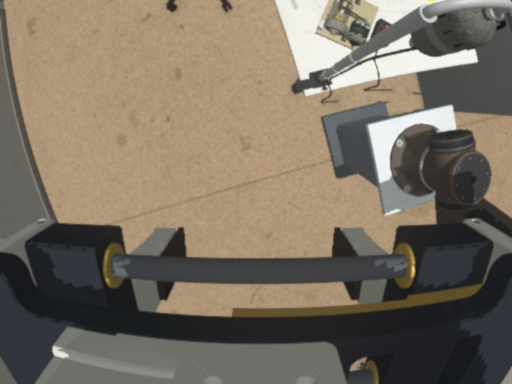

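Run:
```python
from h import *
s,w=pickle.load(open("w3.pkl","rb"));Z=w["z_map"];K=w["intrinsics"]
ax=wray(s,w,K[0,2]+.01,K[1,2])[1]
for u,v in[(380,45),(410,22),(425,12),(435,10),(450,7),(470,5),(490,3),(505,4),(455,35),(430,40),(485,20),(440,140),(465,180)]:
    o,d=wray(s,w,u,v);print(u,v,(o+d*Z[v,u]/(d@ax)).round(3))
cv2.imwrite("pics/w3z.png",cv2.resize(w["pixels"][0:130,352:],None,fx=5,fy=4))
```

```text
380 45 [0.307 0.271 0.489]
410 22 [0.312 0.274 0.587]
425 12 [0.314 0.273 0.618]
435 10 [0.312 0.268 0.628]
450 7 [0.312 0.258 0.639]
470 5 [0.311 0.239 0.646]
490 3 [0.312 0.217 0.652]
505 4 [0.312 0.193 0.649]
455 35 [0.298 0.196 0.556]
430 40 [0.303 0.198 0.499]
485 20 [0.308 0.17  0.59 ]
440 140 [0.1   0.051 0.224]
465 180 [0.004 0.025 0.277]
```

View pics/w3z.png

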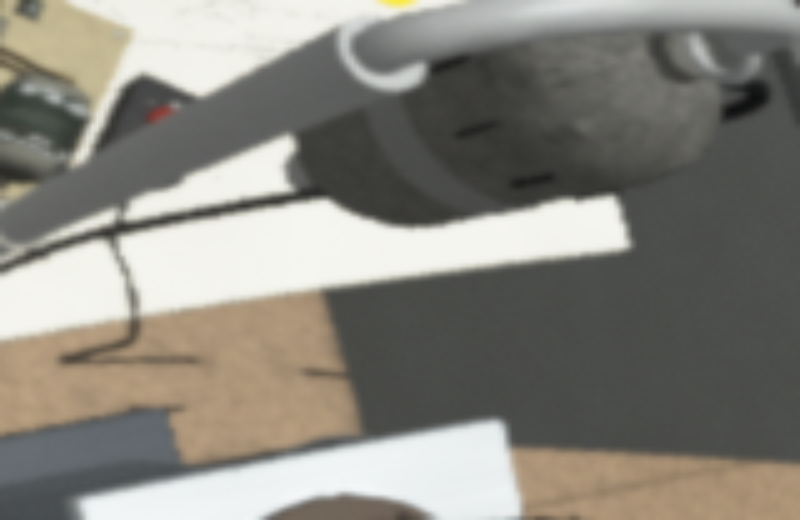

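Request:
{"op": "apply_moves", "data": {"rows": [[[-0.004,-0.025,0.015],0],[[-0.009,-0.05,0.029],0],[[-0.043,-0.055,0.065],0],[[-0.077,-0.058,0.101],0],[[-0.11,-0.06,0.137],0],[[-0.144,-0.06,0.173],0],[[-0.178,-0.06,0.209],0],[[-0.212,-0.065,0.245],0],[[-0.245,-0.065,0.281],0],[[-0.279,-0.065,0.317],0],[[-0.313,-0.065,0.353],0],[[-0.347,-0.065,0.389],0],[[-0.38,-0.065,0.425],0],[[-0.414,-0.065,0.461],0],[[-0.414,-0.065,0.461],0]]}}

```text
time_s: 4.35
tcp_pos: [0.4549, -0.0993, 0.8193]
eef_rot: [-91.3, -0.1, 163.2]
contact_force: [0.3, 0.4, -0.7]
gripper_width: 0.0874
```

Run:
```python
from h import *
from plant import *
s=get_state();print({k:np.round(v,4) for k,v in s.items() if k in('time_s','joints','tcp_pos','eef_rot','contact_force')})
w=capture("wrist");pickle.dump((s,w),open("w4.pkl","wb"));cv2.imwrite("pics/w4.png",w["pixels"])
```

```text
{'time_s': np.float64(4.35), 'joints': array([  11.1286,   10.6488,   58.8476,   -1.7645, -137.7073,   60.7783]), 'tcp_pos': array([ 0.4549, -0.0993,  0.8193]), 'eef_rot': array([-9.127290e+01, -1.334000e-01,  1.632187e+02]), 'contact_force': array([ 0.2631,  0.4046, -0.7442])}
```

View pics/w4.png

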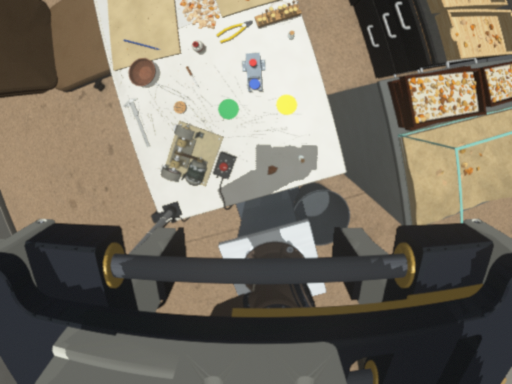

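The arm is past the stand, with the dispenser at (253,65), green at (229,109) and yellow at (287,104). Now I shut the fingers and go above the plunger.

Request:
{"op": "apply_moves", "data": {"rows": [[[-0.02,0.05,-0.002],0],[[-0.04,0.1,-0.004],0],[[-0.06,0.15,-0.006],0],[[-0.08,0.2,-0.008],0],[[-0.1,0.25,-0.01],-2],[[-0.12,0.3,-0.012],-4],[[-0.14,0.35,-0.014],-6],[[-0.16,0.4,-0.016],-8],[[-0.18,0.45,-0.018],-10],[[-0.2,0.5,-0.02],-10],[[-0.216,0.54,-0.023],-10],[[-0.216,0.57,-0.023],-10],[[-0.216,0.57,-0.023],-10]], "gripper": 0, "grip_force": 20}}

```text
time_s: 6.02
tcp_pos: [0.6692, -0.1228, 0.2516]
eef_rot: [-91.3, 0.2, 173.5]
contact_force: [1.2, 0.6, 0.0]
gripper_width: 0.0006
```

```bash
cat > look.py <<'E'
import sys
from h import *
from plant import *
n=sys.argv[1]
s=get_state();print({k:np.round(v,4) for k,v in s.items() if k in('time_s','joints','tcp_pos','eef_rot','contact_force','gripper_width')})
R=Ro.from_euler('xyz',s['eef_rot'],degrees=True).as_matrix();print("tip",s['tcp_pos']+R[:,1]*.0656);print("R",R.round(4))
for c in sys.argv[2:]:
    w=capture(c);pickle.dump((s,w),open(f"{c}{n}.pkl","wb"));cv2.imwrite(f"pics/{c}{n}.png",w["pixels"])
E
python3 look.py 5 wrist
```

```text
{'time_s': np.float64(6.025), 'joints': array([  5.3599,  22.4528,  -1.2682,  -1.4056, -65.8256,  78.73  ]), 'tcp_pos': array([ 0.6692, -0.1228,  0.2516]), 'eef_rot': array([-91.3493,   0.1868, 173.5171]), 'contact_force': array([1.2005, 0.5677, 0.0115]), 'gripper_width': np.float64(0.0006)}
tip [ 0.66959345 -0.12126549  0.18605528]
R [[-0.9936  0.0059 -0.1128]
 [ 0.1129  0.023  -0.9933]
 [-0.0033 -0.9997 -0.0235]]
```

View pics/wrist5.png

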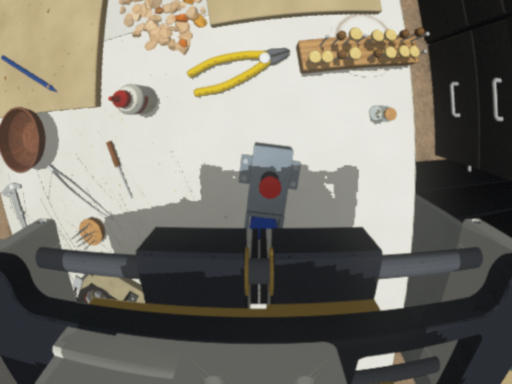

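Run:
```python
from h import *
s,w=pickle.load(open("wrist5.pkl","rb"))
h=cv2.cvtColor(w["pixels"],cv2.COLOR_BGR2HSV);m=cv2.inRange(h,(0,170,60),(8,255,255))|cv2.inRange(h,(174,170,60),(180,255,255));m[:150]=0;m[215:]=0
n,l,st,ce=cv2.connectedComponentsWithStats(m)
for i in range(1,n):
    if st[i,4]>50:print(st[i],ce[i],wpt(s,w,*ce[i],.070))
for n in("top","side"):
    c=pickle.load(open(n+"0.pkl","rb"));P=cloud(c);hh=cv2.cvtColor(c["pixels"],cv2.COLOR_BGR2HSV)
    q=P[(cv2.inRange(hh,(0,150,60),(8,255,255))>0)&(abs(P[...,0]-.67)<.03)&(abs(P[...,1]+.127)<.03)&(P[...,2]>.066)];print(n,len(q),q.mean(0))
    b=P[(cv2.inRange(hh,(105,120,60),(125,255,255))>0)&(abs(P[...,0]-.613)<.04)&(abs(P[...,1]+.115)<.04)&(P[...,2]>.026)];print(n,len(b),b.mean(0),b.min(0),b.max(0))
```

```text
[261 180  19  18 251] [269.84462151 188.66932271] [ 0.67152797 -0.12992192  0.07      ]
top 61 [ 0.66974128 -0.12783341  0.07238196]
top 144 [ 0.61444499 -0.11400728  0.03074505] [ 0.600164   -0.12970151  0.02615796] [ 0.62851929 -0.09973381  0.03458439]
side 44 [ 0.67451973 -0.12587364  0.07248813]
side 74 [ 0.61478674 -0.11511958  0.03147818] [ 0.60109833 -0.12856523  0.027437  ] [ 0.63342423 -0.10218169  0.04254994]
```

Request:
{"op": "apply_moves", "data": {"rows": [[[-0.002,0.05,0.009],0],[[-0.002,0.09,0.009],0],[[-0.002,0.106,0.009],0],[[-0.002,0.106,0.009],0]]}}

```text
time_s: 6.58
tcp_pos: [0.6731, -0.1307, 0.1496]
eef_rot: [-91.4, 0.5, 173.5]
contact_force: [0.4, 0.6, 0.7]
gripper_width: 0.0006
```

```bash
python3 look.py 6 top side wrist
python3 - <<'E'
from h import *
s,c=pickle.load(open("side6.pkl","rb"));cv2.imwrite("pics/s6z.png",cv2.resize(c["pixels"][140:290,120:320],None,fx=4,fy=4))
E
```

```text
{'time_s': np.float64(6.575), 'joints': array([  4.6662,  27.6195,  -7.3514,  -1.5124, -54.2379,  79.7039]), 'tcp_pos': array([ 0.6731, -0.1307,  0.1496]), 'eef_rot': array([-91.3591,   0.5476, 173.4882]), 'contact_force': array([0.3942, 0.6231, 0.7027]), 'gripper_width': np.float64(0.0006)}
tip [ 0.67392229 -0.12924054  0.08406295]
R [[-0.9935  0.0122 -0.1132]
 [ 0.1134  0.0225 -0.9933]
 [-0.0096 -0.9997 -0.0237]]
```

View pics/s6z.png

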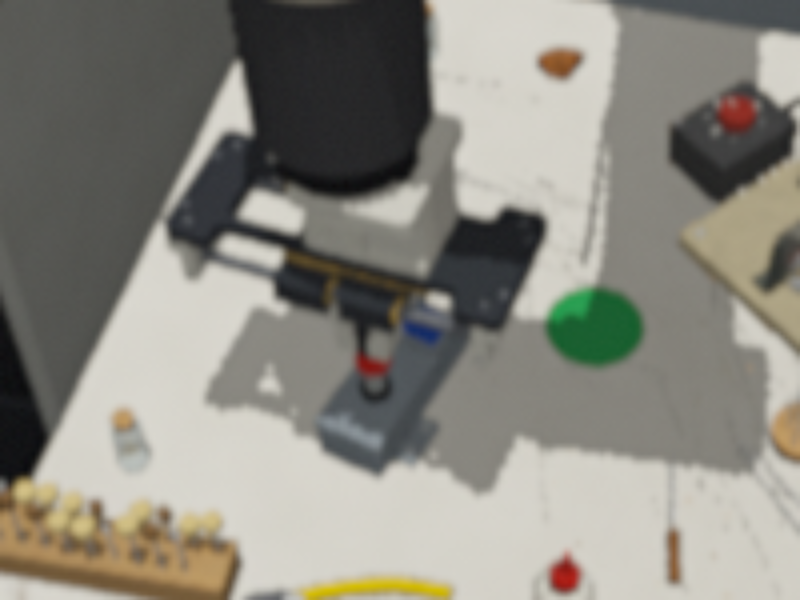

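View pics/wrist6.png

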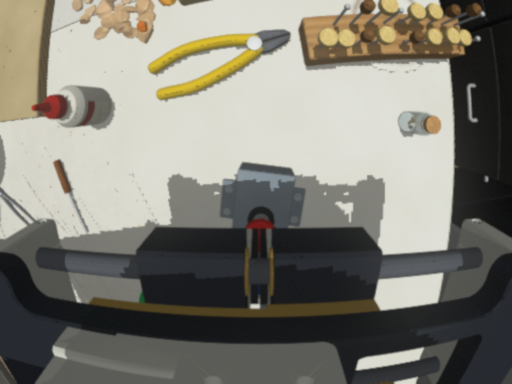

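The shut fingertips stand centred over the red cap, in line with it at (260,228) in the wrist view. Now a slow press.

Request:
{"op": "apply_moves", "data": {"rows": [[[0.001,0.006,0],0],[[0.001,0.01,0],0],[[0.001,0.013,0],0],[[0.001,0.016,0],0],[[0.001,0.019,0],0],[[0.001,0.022,0],0],[[0.001,0.025,0],0],[[0.001,0.028,0],0],[[0.001,0.03,0],0],[[0.001,0.032,0],0],[[0.001,0.032,0],0],[[0.001,0.032,0],0]]}}

```text
time_s: 8.22
tcp_pos: [0.672, -0.1306, 0.1179]
eef_rot: [-91.3, 0.5, 173.5]
contact_force: [-3.2, -0.3, 9.0]
gripper_width: 0.0005
```

```bash
python3 look.py 7 top side
python3 - <<'E'
from h import *
s,c=pickle.load(open("side7.pkl","rb"));cv2.imwrite("pics/s7z.png",cv2.resize(c["pixels"][140:290,120:320],None,fx=4,fy=4))
s,c=pickle.load(open("top7.pkl","rb"));cv2.imwrite("pics/t7z.png",cv2.resize(c["pixels"][110:230,200:360],None,fx=5,fy=5))
E
```

```text
{'time_s': np.float64(8.225), 'joints': array([  4.694 ,  29.3911,  -9.1126,  -1.5613, -50.7221,  79.7567]), 'tcp_pos': array([ 0.672 , -0.1306,  0.1179]), 'eef_rot': array([-91.3381,   0.5342, 173.4641]), 'contact_force': array([-3.2198, -0.2522,  9.0104]), 'gripper_width': np.float64(0.0005)}
tip [ 0.67279099 -0.12913211  0.05233592]
R [[-0.9935  0.0119 -0.1136]
 [ 0.1138  0.0221 -0.9933]
 [-0.0093 -0.9997 -0.0234]]
```

View pics/s7z.png

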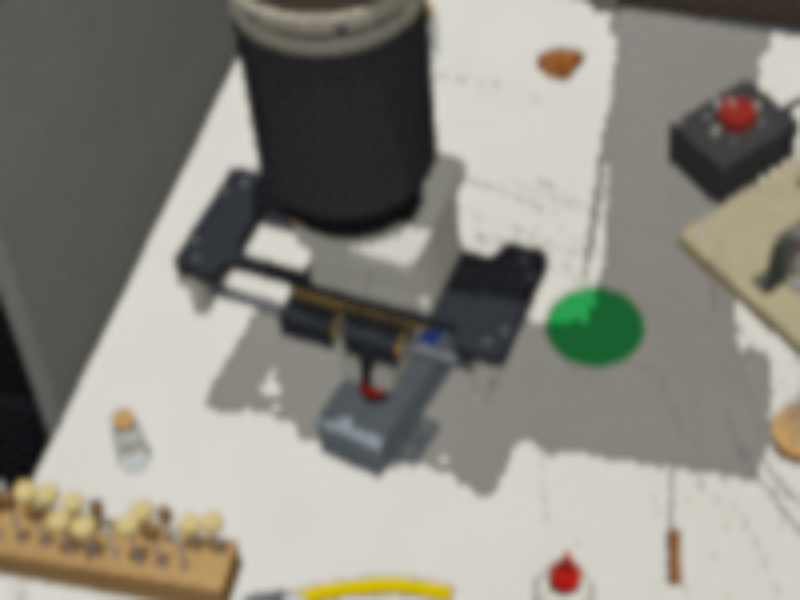

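View pics/t7z.png

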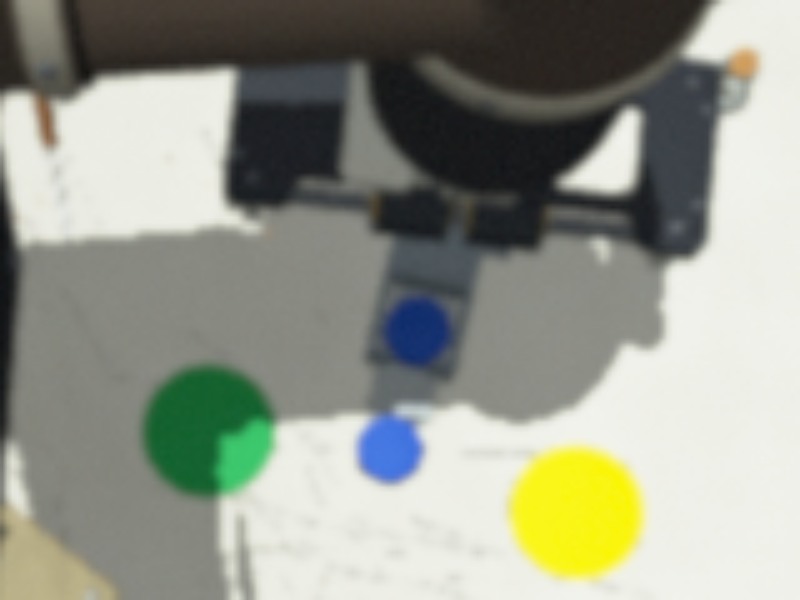

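The tablet is out at (389,448) in the zoom. The force is only 9 N, so I press a little further to make sure the stop is reached.

Request:
{"op": "apply_moves", "data": {"rows": [[[0,0.002,0],0],[[0,0.003,0],0],[[0,0.003,0],0]]}}

```text
time_s: 8.7
tcp_pos: [0.6722, -0.1306, 0.1175]
eef_rot: [-91.3, 0.6, 173.5]
contact_force: [-9.3, 1.4, 25.0]
gripper_width: 0.0003
```

At 25 N with almost no further motion, the plunger is on the stop. I release it.

Request:
{"op": "apply_moves", "data": {"rows": [[[0,-0.005,0],0],[[0,-0.01,0],0],[[0,-0.015,0],0],[[0,-0.02,0],0],[[0,-0.025,0],0],[[0,-0.035,0],0],[[0,-0.06,0],0],[[0,-0.09,0],0],[[0,-0.09,0],0]]}}

```text
time_s: 9.82
tcp_pos: [0.6725, -0.1322, 0.2071]
eef_rot: [-91.4, 0.8, 173.5]
contact_force: [-0.8, 0.1, -0.1]
gripper_width: 0.0004
```

```bash
python3 look.py 8 top side
python3 - <<'E'
from h import *
for k in("top","side"):
    s,c=pickle.load(open(k+"8.pkl","rb"))
    r=(slice(140,290),slice(120,320)) if k=="side" else (slice(110,230),slice(200,360))
    cv2.imwrite(f"pics/{k}8z.png",cv2.resize(c["pixels"][r],None,fx=4,fy=4))
    print(k);[print(*b) for b in blobs(c,(105,120,60),(125,255,255),.010)]
    [print(*b) for b in blobs(c,(50,120,60),(85,255,255),0)]
E
```

```text
{'time_s': np.float64(9.825), 'joints': array([  4.5458,  24.5195,  -4.1809,  -1.4032, -60.2341,  79.6133]), 'tcp_pos': array([ 0.6725, -0.1322,  0.2071]), 'eef_rot': array([-91.4015,   0.8187, 173.4638]), 'contact_force': array([-0.7922,  0.1131, -0.1173]), 'gripper_width': np.float64(0.0004)}
tip [ 0.67361064 -0.13072936  0.14150351]
R [[-0.9934  0.017  -0.1134]
 [ 0.1138  0.0227 -0.9932]
 [-0.0143 -0.9996 -0.0245]]
top
[283.4 174.3] 125 [ 0.6169 -0.1155  0.01  ]
[277.5 199.5] 113 [ 0.5575 -0.1013  0.01  ]
[241.2 195.8] 488 [ 0.5671 -0.0158  0.    ]
side
[6.9 6. ] 20 [-0.2077 -1.2443  0.01  ]
[21.3  7.3] 17 [-0.213  -1.1844  0.01  ]
[34.4 10.4] 56 [-0.2046 -1.1223  0.01  ]
[234.2 210.4] 33 [ 0.5624 -0.1062  0.01  ]
[225.3 222.2] 37 [ 0.6042 -0.1183  0.01  ]
[344.5 357.6] 37 [0.8757 0.2112 0.01  ]
[268.2 221.3] 323 [ 0.5679 -0.0152 -0.    ]
[204.  317.2] 64 [ 0.856  -0.0959  0.    ]
[171.8 318.2] 26 [ 0.8749 -0.1631  0.    ]
[181.8 321. ] 45 [ 0.8757 -0.14    0.    ]
[174.6 330.1] 223 [ 0.8991 -0.1481  0.    ]
[195.8 349.1] 880 [ 0.9276 -0.0913  0.    ]
[229.  324.1] 38 [ 0.8581 -0.0388  0.    ]
[243.1 338.5] 49 [ 0.8821 -0.0012  0.    ]
[239.  366.8] 622 [0.9417 0.0054 0.    ]
[235.9 337.8] 41 [ 0.8842 -0.0165  0.    ]
[215.4 349.3] 76 [ 0.9182 -0.0515  0.    ]
[254.4 360.1] 22 [0.921  0.0326 0.    ]
[103.9 378.2] 92 [ 1.0272 -0.2506  0.    ]
[216.8 381. ] 20 [ 0.9792 -0.0307  0.    ]
```

View pics/side8z.png

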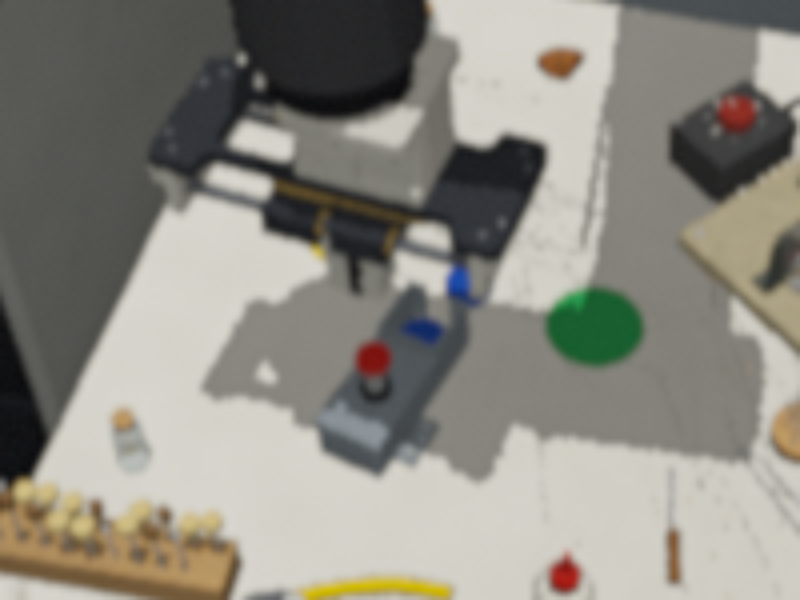

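View pics/top8z.png

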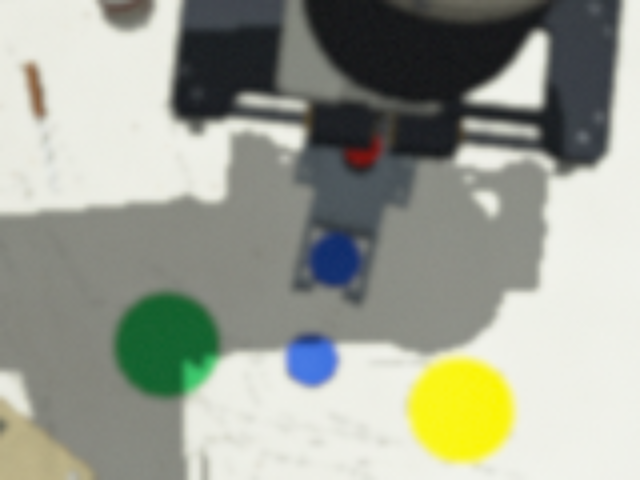

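The plunger is back up, the stack has dropped and one tablet lies at about (0.558,-0.102). Next I place the fingers on its right-hand side.

Request:
{"op": "apply_moves", "data": {"rows": [[[0.03,0,0.011],0],[[0.06,0,0.022],0],[[0.09,0,0.033],0],[[0.12,0.01,0.043],0],[[0.12,0.06,0.043],0],[[0.12,0.1,0.043],0],[[0.12,0.11,0.043],0],[[0.12,0.11,0.043],0]]}}

```text
time_s: 10.92
tcp_pos: [0.5482, -0.1587, 0.0913]
eef_rot: [-91.3, 0.4, 173.5]
contact_force: [0.3, -0.4, -0.1]
gripper_width: 0.0003
```

```bash
python3 look.py 9 top side wrist
python3 - <<'E'
from h import *
for k in("top","side"):
    s,c=pickle.load(open(k+"9.pkl","rb"))
    r=(slice(140,290),slice(120,320)) if k=="side" else (slice(110,230),slice(200,360))
    cv2.imwrite(f"pics/{k}9z.png",cv2.resize(c["pixels"][r],None,fx=4,fy=4))
    print(k);[print(*b) for b in blobs(c,(105,120,60),(125,255,255),.010) if b[2][0]>.5 and b[2][0]<.65]
E
```

```text
{'time_s': np.float64(10.925), 'joints': array([  2.7498,  22.7251, -25.5043,  -1.919 , -41.1474,  82.1583]), 'tcp_pos': array([ 0.5482, -0.1587,  0.0913]), 'eef_rot': array([-91.3491,   0.427 , 173.4649]), 'contact_force': array([ 0.3393, -0.3657, -0.0656]), 'gripper_width': np.float64(0.0003)}
tip [ 0.5488305  -0.15721323  0.02573154]
R [[-0.9935  0.0101 -0.1136]
 [ 0.1138  0.0225 -0.9932]
 [-0.0075 -0.9997 -0.0235]]
top
side
[236.9 210.4] 69 [ 0.5608 -0.0996  0.01  ]
[224.8 221.9] 38 [ 0.6036 -0.1197  0.01  ]
```

View pics/side9z.png

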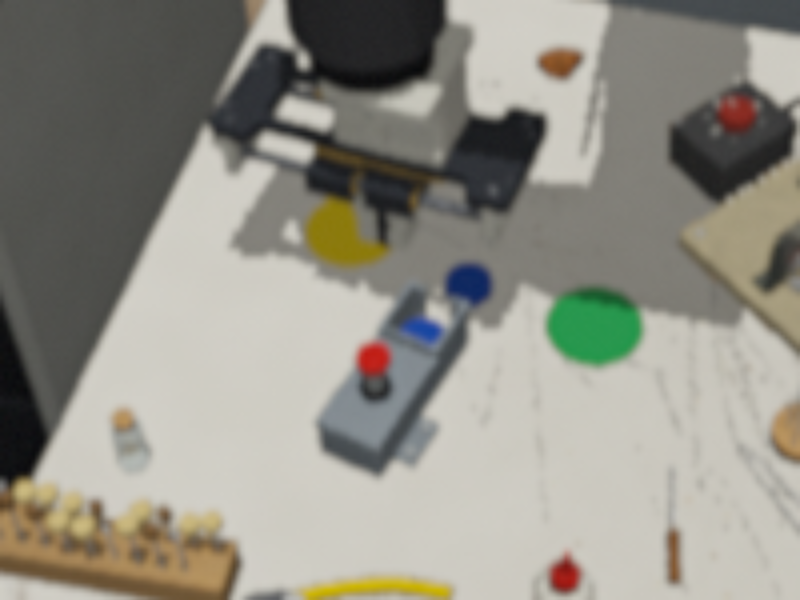

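View pics/top9z.png

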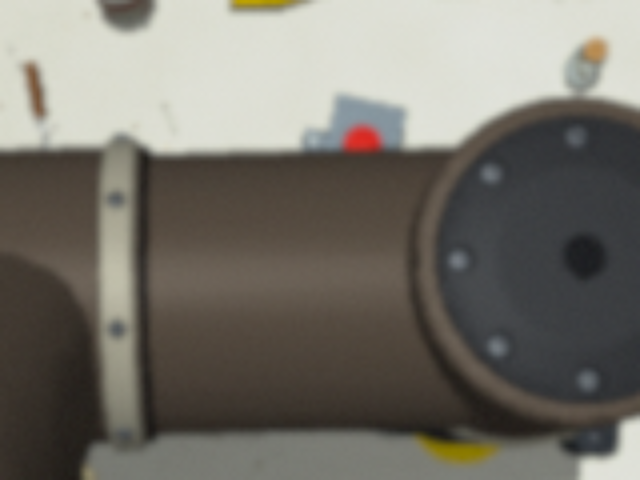

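View pics/wrist9.png

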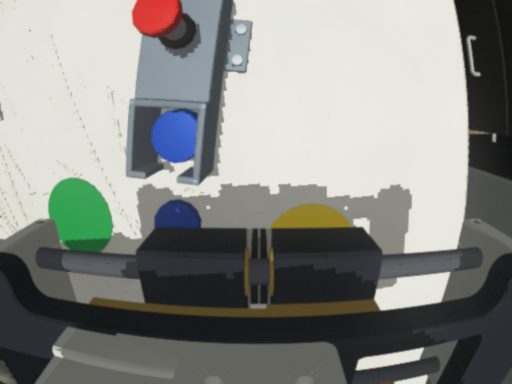

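The tablet is at about (0.559,-0.101) (side zoom (468,285)) and the green spot at (595,327). I go down beside the tablet and push most of the way.

Request:
{"op": "apply_moves", "data": {"rows": [[[-0.004,0.012,0],0],[[-0.004,0.021,0],0],[[-0.004,0.0215,0],0],[[-0.004,0.0217,-0.008],0],[[-0.004,0.0219,-0.014],0],[[-0.004,0.022,-0.02],0],[[-0.004,0.0221,-0.026],0],[[-0.004,0.0223,-0.034],0],[[-0.004,0.0225,-0.042],0],[[-0.004,0.0227,-0.05],0],[[-0.004,0.0229,-0.058],0],[[-0.004,0.023,-0.064],0],[[-0.004,0.0231,-0.068],0],[[-0.004,0.0231,-0.07],0],[[-0.004,0.0231,-0.07],0]]}}

```text
time_s: 12.95
tcp_pos: [0.5604, -0.089, 0.0703]
eef_rot: [-91.4, 0.5, 173.5]
contact_force: [-0.5, 0.3, 0.2]
gripper_width: 0.0005
```

```bash
python3 look.py 10 side wrist
python3 - <<'E'
from h import *
for k in("side",):
    s,c=pickle.load(open(k+"10.pkl","rb"))
    r=(slice(140,290),slice(120,320))
    cv2.imwrite(f"pics/{k}10z.png",cv2.resize(c["pixels"][r],None,fx=4,fy=4))
    print(k);[print(*b) for b in blobs(c,(105,120,60),(125,255,255),.010) if b[2][0]>.5 and b[2][0]<.65]
    [print(*b) for b in blobs(c,(50,120,60),(85,255,255),0) if b[2][0]>.5 and b[2][0]<.65]
E
```

```text
{'time_s': np.float64(12.95), 'joints': array([ 10.0367,  24.1242, -27.0629,  -1.9048, -37.9405,  74.9138]), 'tcp_pos': array([ 0.5604, -0.089 ,  0.0703]), 'eef_rot': array([-91.3757,   0.5165, 173.4509]), 'contact_force': array([-0.5499,  0.2612,  0.2472]), 'gripper_width': np.float64(0.0005)}
tip [ 0.56118518 -0.08750467  0.00470871]
R [[-0.9934  0.0117 -0.1138]
 [ 0.114   0.0228 -0.9932]
 [-0.009  -0.9997 -0.024 ]]
side
[254.  215.9] 84 [ 0.5674 -0.0527  0.01  ]
[225.2 221.6] 41 [ 0.6026 -0.119   0.01  ]
[268.5 221.8] 277 [ 0.5694 -0.014   0.    ]
```

View pics/side10z.png

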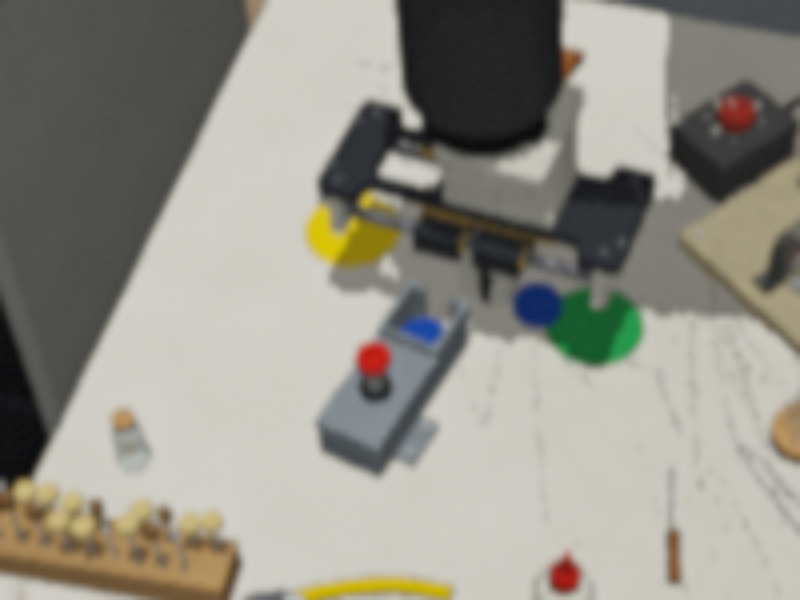

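View pics/wrist10.png

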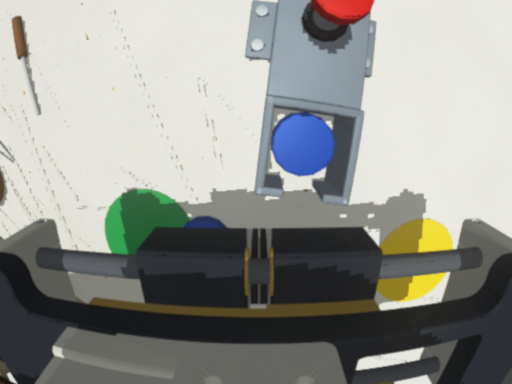

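Request:
{"op": "apply_moves", "data": {"rows": [[[0,0.0002,-0.006],0],[[0,0.0004,-0.012],0],[[0,0.0006,-0.018],0],[[0.001,0.0007,-0.024],0],[[0.001,0.0008,-0.03],0],[[0.001,0.0009,-0.034],0],[[0.001,0.0009,-0.037],0],[[0.001,0.0009,-0.037],0],[[0.001,0.0009,-0.037],0]]}}

```text
time_s: 14.18
tcp_pos: [0.5637, -0.0523, 0.0703]
eef_rot: [-91.4, 0.5, 173.4]
contact_force: [-0.2, 0.4, -0.7]
gripper_width: 0.0002
```

```bash
python3 look.py 11 side
python3 - <<'E'
from h import *
s,c=pickle.load(open("side11.pkl","rb"))
cv2.imwrite(f"pics/side11z.png",cv2.resize(c["pixels"][140:290,120:320],None,fx=4,fy=4))
[print(*b) for b in blobs(c,(105,120,60),(125,255,255),.010) if b[2][0]>.5 and b[2][0]<.65]
E
```

```text
{'time_s': np.float64(14.175), 'joints': array([ 13.8471,  23.9923, -27.3465,  -1.812 , -37.7074,  71.0235]), 'tcp_pos': array([ 0.5637, -0.0523,  0.0703]), 'eef_rot': array([-91.376 ,   0.5205, 173.44  ]), 'contact_force': array([-0.1636,  0.3516, -0.6764]), 'gripper_width': np.float64(0.0002)}
tip [ 0.56444063 -0.05078046  0.00471307]
R [[-0.9934  0.0118 -0.114 ]
 [ 0.1142  0.0228 -0.9932]
 [-0.0091 -0.9997 -0.024 ]]
[267.8 219.7] 91 [ 0.5707 -0.0162  0.01  ]
[224.9 221.9] 37 [ 0.6036 -0.1194  0.01  ]
```

View pics/side11z.png

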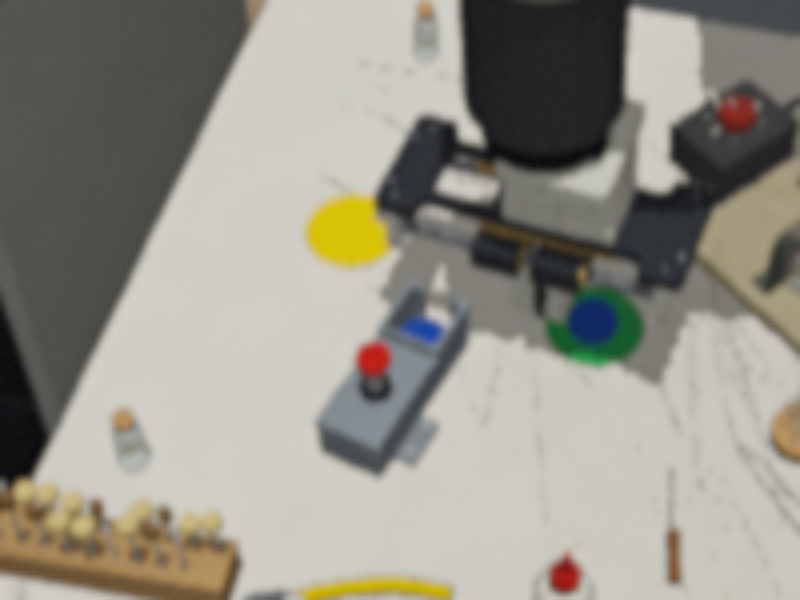

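The tablet is centred on the green spot. I back off, lift and move to the right so the cameras can see it.

Request:
{"op": "apply_moves", "data": {"rows": [[[0,0,0.01],0],[[0,0,0.025],0],[[0,-0.01,0.035],0],[[0,-0.05,0.04],0],[[0,-0.1,0.06],0],[[0,-0.15,0.1],0],[[0,-0.19,0.14],0],[[0,-0.2,0.18],0],[[0,-0.2,0.2],0],[[0,-0.2,0.2],0],[[0,-0.2,0.2],0]]}}

```text
time_s: 15.6
tcp_pos: [0.5382, -0.255, 0.2648]
eef_rot: [-91.4, 0.4, 173.4]
contact_force: [0.2, -0.5, -0.2]
gripper_width: 0.0006
```

```bash
python3 look.py 12 side top
python3 - <<'E'
from h import *
for k in("side","top"):
    s,c=pickle.load(open(k+"12.pkl","rb"))
    r=(slice(140,290),slice(120,320)) if k=="side" else (slice(110,230),slice(200,360))
    cv2.imwrite(f"pics/{k}12z.png",cv2.resize(c["pixels"][r],None,fx=4,fy=4))
    print(k);[print(*b) for b in blobs(c,(105,120,60),(125,255,255),.010) if b[2][0]>.5 and b[2][0]<.65]
E
```

```text
{'time_s': np.float64(15.6), 'joints': array([ -7.3462,  14.2513, -11.3169,  -1.5579, -64.0104,  91.4616]), 'tcp_pos': array([ 0.5382, -0.255 ,  0.2648]), 'eef_rot': array([-91.3944,   0.4487, 173.4324]), 'contact_force': array([ 0.1801, -0.5149, -0.2482]), 'gripper_width': np.float64(0.0006)}
tip [ 0.5388964  -0.25347719  0.19918149]
R [[-0.9934  0.0106 -0.1142]
 [ 0.1144  0.0233 -0.9932]
 [-0.0078 -0.9997 -0.0243]]
side
[267.8 219.7] 86 [ 0.5705 -0.0162  0.01  ]
[225. 222.] 40 [ 0.6037 -0.1191  0.01  ]
top
```

View pics/side12z.png

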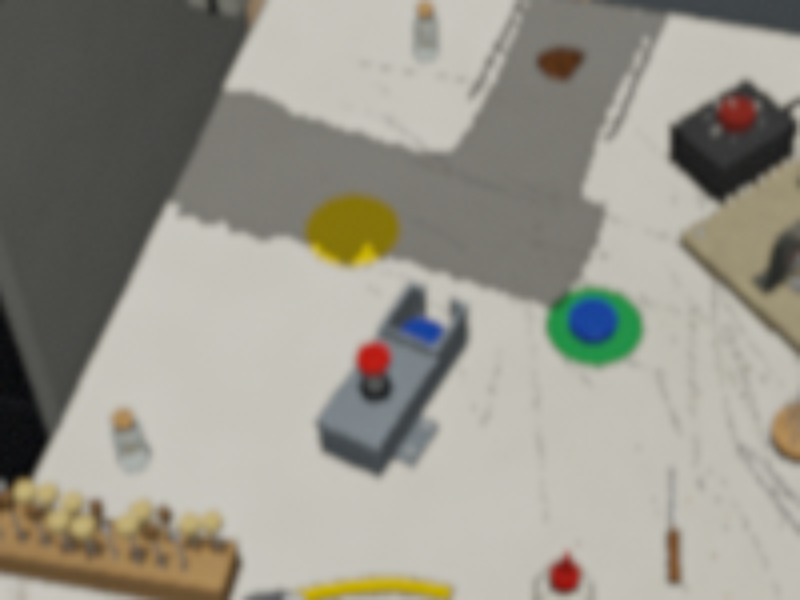

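View pics/top12.png

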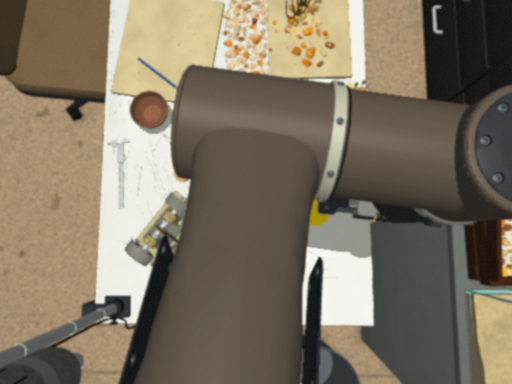

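The side view shows the tablet wholly on green (zoom (593,321), with a green ring all round), the plunger up, the stack in the magazine and nothing else moved. The arm is clear, so I hand in.

```bash
python3 -c "
from plant import *
print(get_state()['contact_force']);print(close_job())"
```

```text
[ 0.37009962 -0.71613713 -1.17111176]
the job is handed in; nothing more can be done
None
```

The tablet lies wholly on the green spot, and I handed the job in at about 15.6 s of the 48 s.

- **Press:** I pushed the plunger down once to its stop, where the force reached 25 N with almost no further motion, and let it spring back. One tablet came out, and the rest of the stack dropped and stayed in the magazine.
- **Push:** With the fingers shut I pushed the tablet along the table in two stages, never gripping or lifting it. Then I backed off and lifted the arm clear.
- **Last checks:** The side camera puts the tablet about 1–2 mm from the green spot's centre, with green visible all round it. The plunger is up. The vials, amber lump and other items in the side view had not visibly moved. The force sensor read near zero.
- **What the checks missed:** The arm blocked the top camera at the end, so the final position rests on the side view alone.
- **Arm limits:** Early on I raised the arm until joint 3 was at the end of its range (71.708 of 71.71 degrees). This left the tool tilted by about 1.4 degrees for the rest of the job, which I allowed for in the moves.

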